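# Creep the filler's belt: set the speed lever, hold the hold-to-run paddle

## Task

The filling line's belt has to creep along for a check. First bring the black-knobbed speed lever towards the green creep band until its red pointer stands inside the band, and leave it there; only then press the black hold-to-run paddle on the yellow station with the fingertips to the middle of its travel and finish while still holding it there. Let up, the belt stops; pushed right down, the switch trips, which must never happen; leave the red emergency stop alone and do not shift the things lying on the bench.

Things in the scene. Friction and masses are not known exactly. Their poses are not given: they have to be found in the camera images.
- speed_unit: pale green speed box, 170 (x) x 130 (y) x 56 mm high, fixed; left or right of the yellow station; origin centre of underside, z up, x away from the robot (yaw within 0.4). On it a drum, radius 45 mm, along y, axis 55 mm up; the lever swings in its slot in the x-z plane; white ticks each 0.2 rad, one green creep band on the robot's side, centre at lever angle -0.40, 0.14 rad wide
- speed_hinge (a point): the fixed point on the lever's hinge axis (along the box's y axis), 55 mm above the bench over the middle of the box
- speed_knob (a point): centre of the lever's black ball knob, 34 mm diameter, 115 mm from the hinge axis, on a flat steel shank 10 x 6 mm; it can be pinched from above along the box's y axis (the ball turns between the pads) or pushed. A thin red pointer on the shank rides just above the drum
- speed_lever (a joint): lever angle, rad: 0 upright, positive leaning along the box's +x (away from the robot, faster), negative towards the robot; knob centre = hinge + 115 mm * (sin along box x, cos up). Range -0.8 to 0.8, starts at 0.1 to 0.6. Friction (about 2.5 N at the knob) keeps it where it is left. Green creep band: -0.47 to -0.33, centre -0.40
- jog_station: yellow hold-to-run station, 240 (x) x 110 (y) mm, fixed; origin centre of underside, z up, x away from the robot (yaw within 0.4 rad). The half towards the robot carries the black paddle between guard cheeks (inner faces 98 mm apart, tops 56 mm above the bench); the far end is a 76 mm high turret with the emergency stop on top
- jog_pad (a point): point to press: on top of the paddle's ribbed rubber pad (74 x 66 mm), on its centre line; in the station's frame 68 mm towards the robot from the origin, 63 mm above the bench when up, 11 mm lower at mid travel; moves with the paddle
- jog_paddle (a joint): paddle angle, rad: 0 up (released), growing as the end towards the robot is pressed down, 0.24 right down. Hinged at its far end, 90 mm from the pad point: 0.01 rad is 0.9 mm there. A spring lifts it: it starts to move at about 3.5 N on the pad point, 7 N at mid travel, 10 N right down. Hold position (middle third): 0.08 to 0.16, centre 0.12, paddle level; trips above 0.20
- estop (a joint): red mushroom emergency stop, 38 mm diameter, on the turret about 146 mm beyond the pad point, its top about 98 mm above the bench; 0 as it stands, grows to 0.006 m when pressed. Leave alone
- tub_a: loose lidded food tub, 86 mm diameter, 68 mm high, dark contents, standing between the two stations; origin centre of underside. Leave alone
- tub_b: loose lidded food tub, 86 mm diameter, 68 mm high, reddish contents, on the left of the bench; origin centre of underside. Leave alone
- cleaner: loose white bottle of surface cleaner with blue cap, 68 mm diameter, 170 mm high, on the right; origin centre of underside. Leave alone
- tape: loose blue tape dispenser, 160 x 55 mm, 83 mm high, on the left; origin centre of underside. Leave alone
- scoop: loose steel scoop, 210 mm long, 35 mm high, on the right; origin on the bench between bowl and handle. Leave alone
- pen: loose black marker pen, 142 mm long, 12 mm thick, lying between the stations, beyond the dark tub; origin under its middle. Leave alone

How it is judged (in metres and radians):
On the way, in this order (a step that is already met when the one before it is completed fails the run):
1. speed lever at rest with its pointer in the green creep band and let go, paddle still up (value of joint speed_lever between -0.47 and -0.33 rad and velocity of joint speed_lever between -0.1 and 0.1 rad/s and contact force between each of the arm, the fingers and speed_unit below 0.3 N and value of joint jog_paddle below 0.06 rad), for 0.2 s.
2. paddle held in its middle position by the fingertips (value of joint jog_paddle between 0.08 and 0.16 rad and contact force between the fingers and jog_station above 3 N), for 0.5 s.
At the end, for the whole second after the job is handed in: speed lever between -0.47 and -0.33 rad (pointer in the green band), hold-to-run paddle held between 0.08 and 0.16 rad (middle third of its travel) by the fingers pressing with more than 3 N, emergency stop not pressed (all of step 2 and value of joint speed_lever between -0.47 and -0.33 rad and value of joint estop below 0.003 m); the arm keeps its last pose, push and grip.
It fails at once if paddle pressed while the speed lever is outside the green band (value of joint jog_paddle above 0.07 rad and not (value of joint speed_lever between -0.47 and -0.33 rad)).
It fails at once if paddle pushed right down: the switch trips (above 0.20 rad) (value of joint jog_paddle above 0.2 rad).
It fails at once if emergency stop pressed (more than 3 mm) (value of joint estop above 0.003 m).
It fails at once if a loose thing on the bench shifted by more than 30 mm (distance of any of tub_a, tub_b, cleaner, tape, scoop, pen from where it was at the start of the episode above 0.03 m).
It also fails if it takes over 48 s, if anything falls off the work surface, if the arm or the gripper's body presses on something with over 40 N, if the wrist force passes 120 N, or if a joint passes its speed limit or range.

## Robot

A 6-joint arm with a two-finger parallel gripper is mounted at the origin on the work surface. World frame = base frame: x ahead of the robot, y to its left, z up, the work surface at z = 0. Lengths are in m, angles in degrees, forces in N, time in s.
With the tool pointing down it reaches from about 0.275 to 1 m from the base axis. Payload 8.4 kg.
Tool frame: the origin (TCP) lies midway between the tips of the shut fingers; the grasp point (between the pads) lies 19 mm behind it; z points along the fingers, y is the line along which they close (so a half turn about z gives the same grasp; the last joint's range is limited). The gripper opens to 85 mm and grips with 20 to 120 N. Pads are 22 mm wide; open, the fingers measure 114 mm over their backs; the gripper's body (76 mm by 85 mm) begins 54 mm behind the grasp point. The pads swing forward as they close: fully open they stand 13 mm farther back than shut.
Start: joints at [-75.596, 20.225, 93.587, -0, 66.188, -0.138], TCP at [0.157, -0.605, 0.207] pointing down, gripper open.
Joint ranges: [-150.9, 150.9], [-52.94, 120.26], [3.33, 152.33], [-74.26, 254.26], [0, 154.13], [-172.89, 172.89]. Speed limits (degrees/s): [127.2, 127.2, 159.86, 180, 180, 180].

## Interface

Orientations are given as a 3x3 rotation matrix whose columns are the frame's x, y, z axes.
In Python, from station import robot gives the robot as it stands.
- The arm moves only by the tool send_rows, never from a script. Its argument "increments" is text: rows parted by semicolons, each of 7 numbers parted by spaces: the shift along the tool's x, y, z in cm, then the turn, a rotation vector about the tool's x, y, z in degrees, then the closure, from -1 (fully open) to 1 (shut). In form: dx dy dz wx wy wz jaw; .... A call has 1 to 5 rows; each row is the pose to reach, as a shift and turn from the pose commanded when the call began, along the tool's axes at that moment; what a row does not reach only later rows make up. A row lasts 1/10 s, in which the tool goes at most 50 mm and 8.59 degrees, less where a joint would pass 70% of its speed; a pose out of reach is approached as far as the arm can. A call with a gripper value outside its range is refused whole. The fingers move at their own pace and stop on an object; "newtons" is the grip in N (left out, the last holds). Time passes only in rows, so rows that repeat a pose let the fingers close. It gives the time, the measured TCP pose, the force, the opening and the grip force at its end, in the units of the state.
- robot.observe(): the state, without advancing time (a new reading comes with each control period).
- robot.get_image(name): name is "side" or "top"; returns a dict with "pixels" (420x560x3 uint8, red, green, blue), "mtx" (3x3 intrinsics, pixels), "xyz" and "rotation" of the camera in the world. Camera axes: x right, y down, z forward; pixel columns grow to the right and rows downward; lengths in m; the calibration is good to about 2 mm. A picture is of the moment at which its call begins. There is no depth.
- robot.finish_job(): hands the job in; it is judged then, once.
The state is a dict: "time": time; "joint_positions": joint angles; "dq": joint speeds; "joint_torque": joint torques, N m; "ee_pos": TCP position; "tool_rot": TCP orientation; "wrist_force": force on the tool from outside, world axes, zero at the start; "wrist_torque": the same for the moment, N m; "finger_gap": opening from 0.0 (shut) to 1.0 (fully open); "gripper_force": force on a finger pad.
Only numpy, scipy, OpenCV 4.12 (cv2) and the standard library are available. Lean on these libraries where they do the work, as an engineer would, in place of code of your own. Each camera call takes 0.05 s, during which the arm holds its last target. There are 200 camera calls.

## Working session

There is one attempt and no reset: what is moved stays moved. The work goes in short steps, Python scripts to look and compute and a tool call to move; the robot and the scene stay as the last step left them, time stands still between calls to the robot, and variables do not carry over. Pictures are saved under pics/ and viewed, at most 10 in all, crops included, and the job is handed in when it is done.

Besides the shell and the picture viewer there is one more tool, called as name(argument=value, ...), one argument or row to a line, values as JSON. send_rows: Moves the arm, as the interface text tells. Its arguments: {"type":"object","properties":{"increments":{"type":"string"},"newtons":{"type":"number"}},"required":["increments"]}

```bash
mkdir -p pics
cat > h.py <<'E'
import numpy as np,cv2,json
from station import robot
def snap(n,f):
    d=robot.get_image(n); cv2.imwrite(f'pics/{f}.png',cv2.cvtColor(d['pixels'],cv2.COLOR_RGB2BGR))
    np.savez(f'{f}.npz',**{k:np.array(d[k]) for k in d}); return d
def proj(d,P):
    p=(np.atleast_2d(P)-d['xyz'])@d['rotation']; q=p@d['mtx'].T; return q[:,:2]/q[:,2:]
def ray(d,uv,z):
    v=d['rotation']@np.linalg.inv(d['mtx'])@[uv[0],uv[1],1]; return d['xyz']+v*(z-d['xyz'][2])/v[2]
E
python3 - <<'E'
from h import *
for n in('top','side'):
    d=snap(n,n+'0'); print(n,d['xyz'],d['rotation'],d['mtx'])
o=robot.observe();print(o)
for n in('top','side'):
    im=cv2.imread(f'pics/{n}0.png');cv2.imwrite(f'pics/{n}0b.png',cv2.resize(im,(800,600),interpolation=cv2.INTER_CUBIC))
E
```

```text
top [ 0.31670904 -0.03294014  1.17844979] [[ 0.01964625 -0.98435372  0.17510506]
 [-0.99961154 -0.01587594  0.0229067 ]
 [-0.01976834 -0.17548707 -0.98428324]] [[418.63455683   0.         282.19610275]
 [  0.         418.63455683 207.57314222]
 [  0.           0.           1.        ]]
side [0.24159204 1.10587174 0.91881218] [[-0.96857652 -0.1453946   0.20179181]
 [-0.24870405  0.55831659 -0.7914726 ]
 [ 0.00241212 -0.81678822 -0.57693257]] [[460.79903104   0.         282.96979485]
 [  0.         460.79903104 213.00422838]
 [  0.           0.           1.        ]]
{'time': 0.1, 'joint_positions': array([-7.55957699e+01,  2.02600361e+01,  9.36258890e+01, -1.55705221e-03,
        6.61872242e+01, -1.38522427e-01]), 'dq': array([-0.00902966, -0.12755083, -0.18583016,  0.06157873,  0.01114321,
       -0.02891646]), 'joint_torque': array([ 7.15470906e-04, -6.06359410e+01, -3.42819357e+01, -3.11258475e-05,
        3.89440553e-03,  4.04929850e-06]), 'ee_pos': array([ 0.15680343, -0.60452866,  0.2068122 ]), 'tool_rot': array([[ 9.67957781e-01,  2.51112757e-01, -3.41673618e-04],
       [ 2.51112988e-01, -9.67957000e-01,  1.23037912e-03],
       [-2.17614782e-05, -1.27675372e-03, -9.99999185e-01]]), 'wrist_force': array([-0.15220225, -0.62581144,  0.58990572]), 'wrist_torque': array([-0.01211661, -0.02130533, -0.00646897]), 'gripper_force': 0.0, 'finger_gap': 1.0008967998266736}
```

View pics/top0b.png

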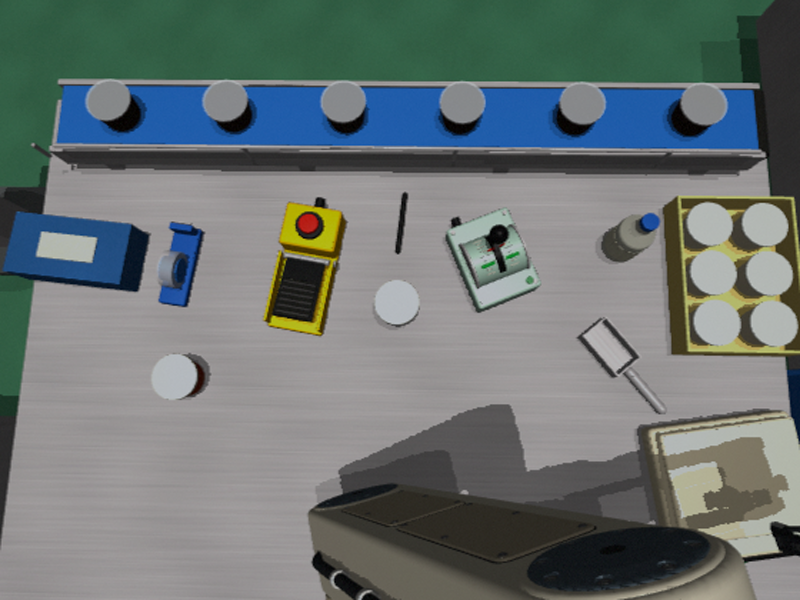

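View pics/side0b.png

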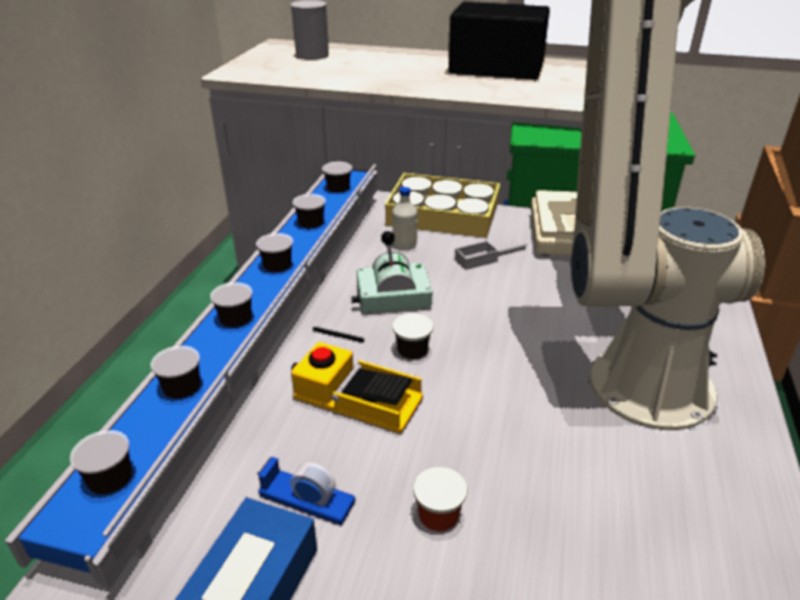

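The top view shows the yellow station around (305,265), with the paddle on its near half. The pale green box is around (492,258) with its black knob at (499,234), and the dark tub at (397,302) stands between them. I'll enlarge crops of both views.

Run:
```python
from h import *
t=cv2.imread('pics/top0.png')[135:240,180:385]; s=cv2.imread('pics/side0.png')[150:305,200:310]
cv2.imwrite('pics/topc.png',cv2.resize(t,None,fx=3.9,fy=3.9,interpolation=cv2.INTER_CUBIC))
cv2.imwrite('pics/sidec.png',cv2.resize(s,None,fx=3.8,fy=3.8,interpolation=cv2.INTER_CUBIC))
```

```text
(no output)
```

View pics/topc.png

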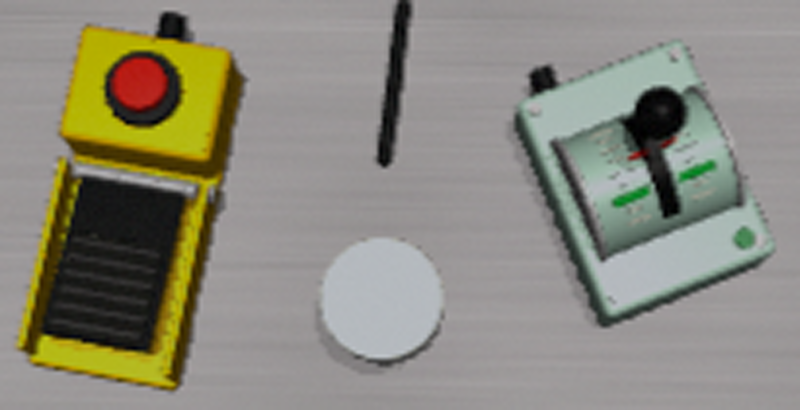

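View pics/sidec.png

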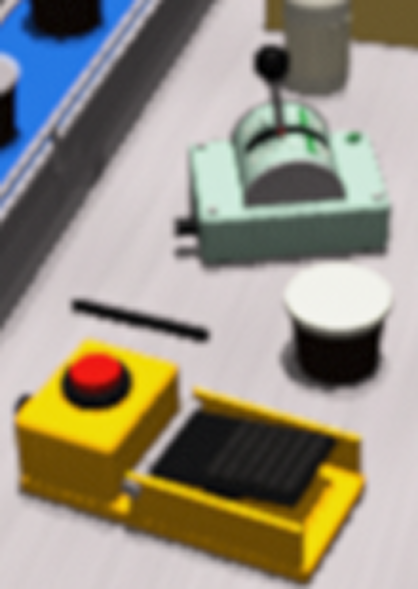

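Top crop: box top corners are near (519,108), (684,42), (773,250) and (602,318), with the knob at (660,113). The turret corners are (83,27), (235,50), (208,165) and (62,135), the e-stop is at (139,84) and the pad corners are (78,178), (187,195), (152,352) and (44,340). Side crop: the knob is at (272,63). The pad's centre there is about (255,455).

Run:
```python
from h import *
from scipy.optimize import least_squares as ls
T=dict(np.load('top0.npz'));S=dict(np.load('side0.npz'))
ct=lambda p:np.array(p,float)/3.9+[180-.37,135-.37]
cs=lambda p:np.array(p,float)/3.8+[200-.37,150-.37]
def W(p,L): c,s=np.cos(p[2]),np.sin(p[2]); L=np.array(L);return np.c_[p[0]+c*L[:,0]-s*L[:,1],p[1]+s*L[:,0]+c*L[:,1],L[:,2]]
# speed box
bt=ct([(519,108),(684,42),(773,250),(602,318)]);bl=[(.085,.065,.056),(.085,-.065,.056),(-.085,-.065,.056),(-.085,.065,.056)]
bs=cs([(197,147),(203,217),(386,206)]);bsl=[(.085,-.065,.056),(.085,.065,.056),(-.085,.065,.056)]
kt,ks=ct([(660,113)]),cs([(272,63)])
K=lambda p:W(p,[(.115*np.sin(p[3]),0,.055+.115*np.cos(p[3]))])
f=lambda p:np.r_[(proj(T,W(p,bl))-bt).ravel(),(proj(S,W(p,bsl))-bs).ravel(),(proj(T,K(p))-kt).ravel(),(proj(S,K(p))-ks).ravel()]
p=ls(f,[.6,-.2,.2,.3],loss='soft_l1').x;print('box',p,'knob',K(p));print(f(p).round(1))
print('box hinge, knob target',K(np.r_[p[:3],-.4]))
# station
st=ct([(83,27),(235,50),(208,165),(62,135)]);e=ct([(139,84)]);pads=ct([(78,178),(187,195),(152,352),(44,340)])
for q,z in list(zip(st,[.076]*4))+[(e[0],.098)]+list(zip(pads,[.06]*4)): print(z,ray(T,q,z).round(4))
E=cs([(97,370)])
sl=[(.120,.055,.076),(.120,-.055,.076)]; el=[(.078,0,.098)]
f=lambda p:np.r_[(proj(T,W(p,sl))-st[:2]).ravel(),(proj(T,W(p,el))-e).ravel(),(proj(S,W(p,el))-E).ravel(), proj(T,W(p,[(-.068,0,.063)]))[0]*0]
p=ls(f,[.6,.2,-.2],loss='soft_l1').x;print('stn',p,f(p).round(1),'pad',W(p,[(-.068,0,.063)]),'near corners px',(proj(T,W(p,[(-.12,.055,.0),(-.12,-.055,0),(-.068,0,.063)]))-[180,135])*3.9, 'side pad',(proj(S,W(p,[(-.068,0,.063)]))-[200,150])*3.8)
```

```text
box [ 0.59483459 -0.17744817  0.37421478  0.13117436] knob [[ 0.60883544 -0.17194975  0.16901203]]
[-1.1 -1.7  0.2 -0.7  0.9  2.   0.2  1.1 -1.7 -2.  -0.8  0.2  1.9 -0.3
 -0.5  0.5 -0.3 -0.1]
box hinge, knob target [[ 0.5531507  -0.19381827  0.16092201]]
0.076 [0.6945 0.221  0.076 ]
0.076 [0.679  0.1124 0.076 ]
0.076 [0.5952 0.1282 0.076 ]
0.076 [0.6153 0.2316 0.076 ]
0.098 [0.6464 0.175  0.098 ]
0.06 [0.5885 0.2223 0.06  ]
0.06 [0.5773 0.1445 0.06  ]
0.06 [0.4654 0.164  0.06  ]
0.06 [0.4725 0.2397 0.06  ]
stn [ 0.56871334  0.18682508 -0.15909109] [-0.4 -0.5 -0.4  0.2  0.2  0.3  0.1 -1.3  0.   0. ] pad [[0.50157207 0.1975977  0.063     ]] near corners px [[ 32.88632227 368.18353803]
 [180.16420441 394.56884748]
 [104.16106432 297.58020781]] side pad [[276.55253275 452.72853526]]
```

The poses agree with the given sizes: knob at (0.609,-0.172,0.169) with the lever at about 0.13, box yaw 0.37, pad at (0.502,0.198). Next I'll move above the knob.

send_rows(
  increments="13 -7.3 -4.3 0 0 -6.9 -1; 27 -15 -4.3 0 0 -6.9 -1; 54.6 -30.6 -4.3 0 0 -6.9 -1; 54.6 -30.6 -4.3 0 0 -6.9 -1; 54.6 -30.6 -4.3 0 0 -6.9 -1",
  newtons=25,
)

```text
time: 0.6
ee_pos: [0.3366, -0.432, 0.2335]
tool_rot: [[0.931, 0.365, -0.0], [0.365, -0.931, 0.0], [-0.0, -0.0, -1.0]]
wrist_force: [-0.1, -0.8, -0.4]
finger_gap: 1.0
gripper_force: 0.0
```

```bash
cat >> h.py <<'E'
from scipy.spatial.transform import Rotation as Ro
def go(x,y,z,yaw):
    o=robot.observe();R=np.array(o['tool_rot']);c,s=np.cos(yaw),np.sin(yaw)
    Rt=np.array([[c,s,0],[s,-c,0],[0,0,-1.]])
    print('t',o['time'],'p',o['ee_pos'].round(4),'F',o['wrist_force'].round(1),'gap',round(float(o['finger_gap']),2))
    print('cm',(R.T@(np.array([x,y,z])-o['ee_pos'])*100).round(2),'deg',np.degrees(Ro.from_matrix(R.T@Rt).as_rotvec()).round(2))
E
python3 -c "
from h import *
go(.609,-.172,.25,.374)"
```

```text
t 0.6 p [ 0.3366 -0.432   0.2335] F [-0.1 -0.8 -0.4] gap 1.0
cm [ 34.85 -14.26  -1.64] deg [-0.01  0.   -0.01]
```

send_rows(
  increments="34.9 -14.3 -1.6 0 0 0 -1; 34.9 -14.3 -1.6 0 0 0 -1; 34.9 -14.3 -1.6 0 0 0 -1; 34.9 -14.3 -1.6 0 0 0 -1; 34.9 -14.3 -1.6 0 0 0 -1",
)

```text
time: 1.1
ee_pos: [0.5173, -0.2593, 0.2441]
tool_rot: [[0.931, 0.366, -0.0], [0.366, -0.931, 0.0], [-0.0, -0.0, -1.0]]
wrist_force: [0.5, -1.0, -0.1]
finger_gap: 1.001
gripper_force: 0.0
```

```bash
python3 -c "
from h import *
go(.609,-.172,.25,.374)"
```

```text
t 1.1 p [ 0.5173 -0.2593  0.2441] F [ 0.5 -1.  -0.1] gap 1.0
cm [11.73 -4.77 -0.59] deg [-0.01  0.01  0.02]
```

send_rows(
  increments="11.7 -4.8 -0.6 0 0 0 -1; 11.7 -4.8 -0.6 0 0 0 -1; 11.7 -4.8 -0.6 0 0 0 -1; 11.7 -4.8 -0.6 0 0 0 -1; 11.7 -4.8 -0.6 0 0 0 -1",
)

```text
time: 1.6
ee_pos: [0.6073, -0.1732, 0.2495]
tool_rot: [[0.93, 0.367, -0.001], [0.367, -0.93, -0.0], [-0.001, -0.0, -1.0]]
wrist_force: [-0.5, -1.5, -0.6]
finger_gap: 0.998
gripper_force: 0.0
```

```bash
python3 -c "
from h import *
go(.609,-.172,.148,.374)
s=snap('side','side1');k=proj(s,[.609,-.172,.169])[0];print(k)
i=cv2.imread('pics/side1.png')[90:230,210:400];cv2.imwrite('pics/side1c.png',cv2.resize(i,None,fx=4,fy=4,interpolation=cv2.INTER_CUBIC))"
```

```text
t 1.6 p [ 0.6073 -0.1732  0.2495] F [-0.5 -1.5 -0.6] gap 1.0
cm [ 0.22 -0.05 10.15] deg [-0.03  0.07  0.09]
[270.87123074 166.12748828]
```

View pics/side1c.png

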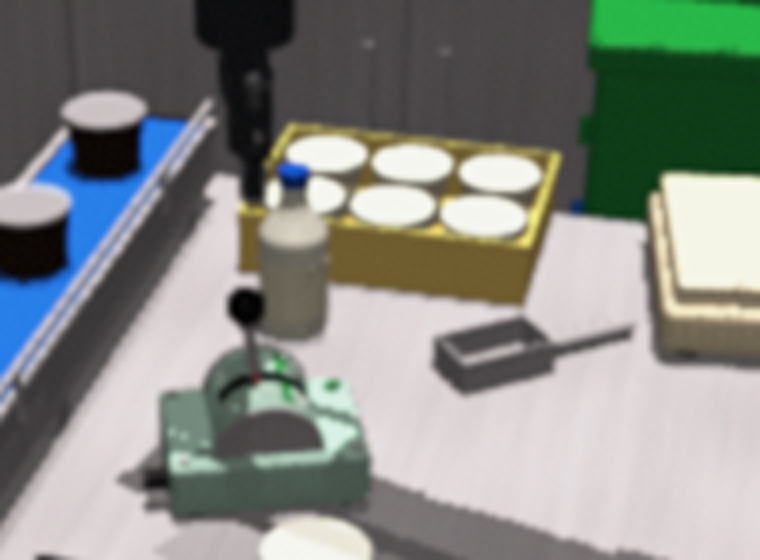

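The fingers, with tips near (255,195), are straight above the knob at (245,305). I'll descend, then close on it.

send_rows(
  increments="0.2 0 4 0 0 0 -1; 0.2 0 7.5 0 0 0 -1; 0.2 0 10.1 0 0 0 -1; 0.2 0 10.1 0 0 0 -1; 0.2 0 10.1 0 0 0 -1",
)

```text
time: 2.15
ee_pos: [0.6088, -0.1738, 0.1497]
tool_rot: [[0.931, 0.364, -0.001], [0.364, -0.931, 0.0], [-0.0, -0.0, -1.0]]
wrist_force: [-0.8, -0.2, -0.2]
finger_gap: 1.001
gripper_force: 0.0
```

send_rows(
  increments="0 0 0 0 0 0 1; 0 0 0 0 0 0 1; 0 0 0 0 0 0 1; 0 0 0 0 0 0 1; 0 0 0 0 0 0 1",
  newtons=25,
)

```text
time: 2.65
ee_pos: [0.6098, -0.1729, 0.1502]
tool_rot: [[0.931, 0.366, 0.001], [0.366, -0.931, -0.0], [0.001, 0.001, -1.0]]
wrist_force: [-1.1, -0.2, 4.9]
finger_gap: 0.337
gripper_force: 23.8
```

send_rows(
  increments="0 0 0 0 0 0 1; 0 0 0 0 0 0 1; 0 0 0 0 0 0 1",
)

```text
time: 2.95
ee_pos: [0.6099, -0.1729, 0.1503]
tool_rot: [[0.931, 0.366, 0.001], [0.366, -0.931, -0.0], [0.001, 0.001, -1.0]]
wrist_force: [-1.3, 0.8, 5.9]
finger_gap: 0.342
gripper_force: 23.9
```

```bash
python3 -c "
from h import *
go(.609,-.172,.148,.374);print(robot.observe()['gripper_force'])"
```

```text
t 2.95 p [ 0.6099 -0.1729  0.1503] F [-1.3  0.8  5.9] gap 0.34
cm [-0.05 -0.11  0.23] deg [ 0.04 -0.05  0.02]
23.85947048664093
```

The knob is pinched. Next I'll swing it along its arc to about -0.40, down 8 mm over 60 mm.

send_rows(
  increments="-1 0 -0.1 0 0 0 1; -2.2 0 -0.1 0 0 0 1; -3.3 0 0.1 0 0 0 1; -4.3 0 0.25 0 0 0 1; -5 0 0.45 0 0 0 1",
)

```text
time: 3.45
ee_pos: [0.5631, -0.1925, 0.1473]
tool_rot: [[0.931, 0.365, 0.004], [0.365, -0.931, -0.002], [0.003, 0.003, -1.0]]
wrist_force: [-3.3, -0.1, 21.0]
finger_gap: 0.327
gripper_force: 25.3
```

```bash
python3 -c "
from h import *
go(.5531,-.1938,.142,.374);print(robot.observe()['gripper_force'])"
```

```text
t 3.45 p [ 0.5631 -0.1925  0.1473] F [-3.3 -0.1 21. ] gap 0.33
cm [-0.98 -0.24  0.53] deg [ 0.18 -0.15  0.  ]
25.31865119934082
```

send_rows(
  increments="-0.4 0 0 0 0 0 1; -0.8 0 0.1 0 0 0 1; -1 0 0.15 0 0 0 1; -1 0 0.15 0 0 0 1; -1 0 0.15 0 0 0 1",
)

```text
time: 3.95
ee_pos: [0.5533, -0.1965, 0.1452]
tool_rot: [[0.931, 0.366, 0.002], [0.366, -0.931, -0.002], [0.001, 0.003, -1.0]]
wrist_force: [-3.8, -3.7, 14.6]
finger_gap: 0.304
gripper_force: 24.4
```

```bash
python3 -c "
from h import *
go(.5531,-.1938,.142,.374);print(robot.observe()['gripper_force'])
s=snap('side','side2')
i=cv2.imread('pics/side2.png')[130:230,230:330];cv2.imwrite('pics/side2c.png',cv2.resize(i,None,fx=6,fy=6,interpolation=cv2.INTER_CUBIC))"
```

```text
t 3.95 p [ 0.5533 -0.1965  0.1452] F [-3.8 -3.7 14.6] gap 0.3
cm [ 0.08 -0.26  0.32] deg [ 0.17 -0.04  0.01]
24.37521994113922
```

View pics/side2c.png

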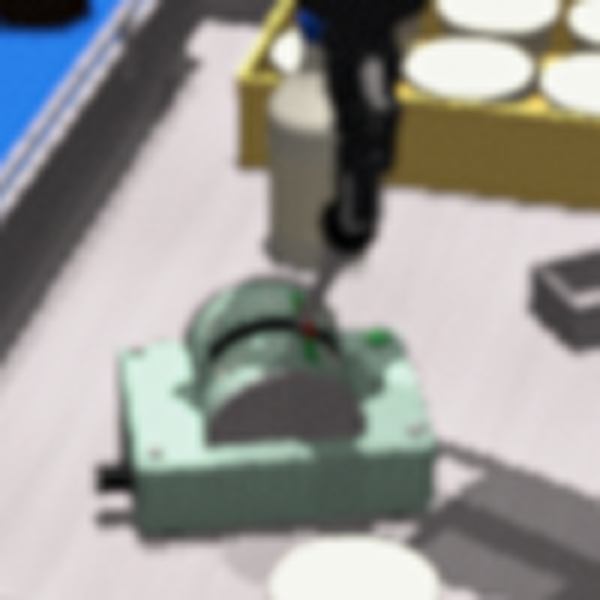

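The red pointer at (308,328) lies between the green strips at (298,300) and (312,350). I'll let go, rise and check.

send_rows(
  increments="0 0 0 0 0 0 -1; 0 0 0 0 0 0 -1; 0 0 0 0 0 0 -1; 0 0 0 0 0 0 -1; 0 0 0 0 0 0 -1",
)

```text
time: 4.5
ee_pos: [0.5533, -0.1947, 0.1429]
tool_rot: [[0.931, 0.366, -0.001], [0.366, -0.931, 0.0], [-0.0, -0.0, -1.0]]
wrist_force: [0.3, 0.2, 0.5]
finger_gap: 1.0
gripper_force: 0.0
```

send_rows(
  increments="0 0 -3 0 0 0 -1; 0 0 -8 0 0 0 -1; 0 0 -12 0 0 0 -1; -4 -1 -12 0 0 0 -1; -9 -2 -12 0 0 0 -1",
)

```text
time: 5.0
ee_pos: [0.4642, -0.209, 0.2643]
tool_rot: [[0.93, 0.367, 0.003], [0.367, -0.93, -0.001], [0.002, 0.002, -1.0]]
wrist_force: [0.2, -0.5, -0.6]
finger_gap: 0.999
gripper_force: 0.0
```

send_rows(
  increments="-4 -6 0 0 0 0 -1; -8 -12 0 0 0 0 -1; -8 -12 0 0 0 0 1; -8 -12 0 0 0 0 1; -8 -12 0 0 0 0 1",
)

```text
time: 5.5
ee_pos: [0.345, -0.1262, 0.2636]
tool_rot: [[0.931, 0.366, 0.002], [0.366, -0.931, -0.001], [0.001, 0.001, -1.0]]
wrist_force: [1.4, 0.0, 0.1]
finger_gap: 0.514
gripper_force: 0.0
```

```bash
python3 -c "
from h import *
go(.5016,.1976,.12,-.159)
s=snap('side','side3');t=snap('top','top3')
i=s['pixels'][130:230,230:330];j=t['pixels'][140:220,300:380]
a=cv2.resize(i,(400,400),interpolation=3);b=cv2.resize(j,(400,400),interpolation=3)
cv2.imwrite('pics/both3.png',np.hstack([a,b])[:,:,::-1])
"
```

```text
t 5.5 p [ 0.345  -0.1262  0.2636] F [1.4 0.  0.1] gap 0.51
cm [ 26.42 -24.42  14.37] deg [ 0.05 -0.09 30.59]
```

View pics/both3.png

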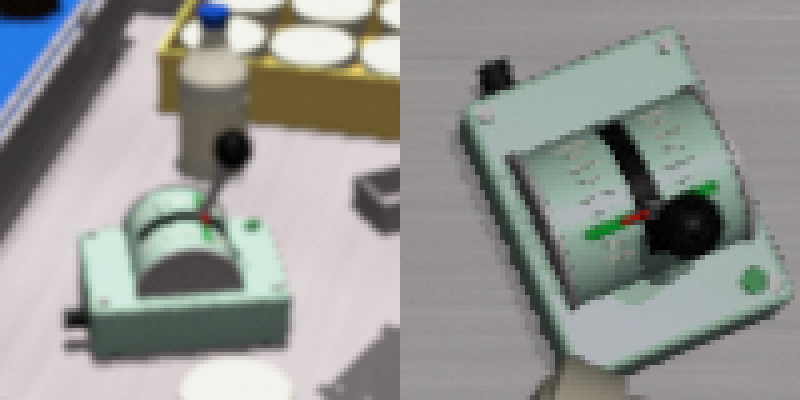

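The red pointer (635,215) lies on the line of the green strips from (605,230) to (712,188). I'll confirm it with a fit of the knob at side (232,150) and top (286,225).

Run:
```python
from h import *
from scipy.optimize import least_squares as ls
T=dict(np.load('top3.npz'));S=dict(np.load('side3.npz'))
kt=np.array([286,225])/5+[300-.4,140-.4];ks=np.array([232,150])/4+[230-.4,130-.4]
r=ls(lambda P:np.r_[proj(T,P)[0]-kt,proj(S,P)[0]-ks],[.55,-.19,.16]);P=r.x;print(P,r.fun)
d=P-[.59483,-.17745,.055];print('angle',np.arctan2(d[0]*.931+d[1]*.366,d[2]),np.linalg.norm(d))
```

```text
[ 0.55823941 -0.19353143  0.16101801] [ 0.01654338  0.168579   -0.21912836 -0.05707149]
angle -0.3603813211617577 0.11330181675974374
```

Run:
```python
from h import *
p=np.array([.59483,-.17745]);c,s=np.cos(.374),np.sin(.374)
def W(r,a,y): x=r*np.sin(a);return [p[0]+c*x-s*y,p[1]+s*x+c*y,.055+r*np.cos(a)]
for f,(u0,v0,n) in {'top3':(300,140,80),'side3':(230,130,100)}.items():
    D=dict(np.load(f+'.npz'));I=D['pixels'][v0:v0+n,u0:u0+n].astype(int);R,G,B=I[...,0],I[...,1],I[...,2]
    def inv(v,u,r):
        g=[(np.linalg.norm(proj(D,W(r,a,y))[0]-[u,v]),a,y) for a in np.arange(-.7,.1,.01) for y in np.arange(-.046,.047,.002)];return min(g)
    for nm,m,r in(('green',(G>R+50)&(G>B+50),.0452),('red',(R>G+60)&(R>B+60),.047)):
        v,u=np.nonzero(m);o=sorted([(round(b[2],3),round(b[1],2),round(b[0],1)) for b in (inv(y+v0,x+u0,r) for y,x in zip(v,u)) if b[0]<.6])
        print(f,nm,len(v),'mean ang',np.mean([q[1] for q in o]) if o else 0,o[:40])
```

```text
top3 green 25 mean ang -0.3444 [(np.float64(-0.038), np.float64(-0.34), np.float64(0.3)), (np.float64(-0.038), np.float64(-0.28), np.float64(0.0)), (np.float64(-0.036), np.float64(-0.39), np.float64(0.1)), (np.float64(-0.036), np.float64(-0.26), np.float64(0.2)), (np.float64(-0.034), np.float64(-0.37), np.float64(0.1)), (np.float64(-0.034), np.float64(-0.31), np.float64(0.2)), (np.float64(-0.032), np.float64(-0.35), np.float64(0.3)), (np.float64(-0.032), np.float64(-0.29), np.float64(0.1)), (np.float64(-0.03), np.float64(-0.27), np.float64(0.2)), (np.float64(0.016), np.float64(-0.41), np.float64(0.3)), (np.float64(0.016), np.float64(-0.34), np.float64(0.3)), (np.float64(0.018), np.float64(-0.39), np.float64(0.1)), (np.float64(0.02), np.float64(-0.37), np.float64(0.1)), (np.float64(0.02), np.float64(-0.31), np.float64(0.2)), (np.float64(0.022), np.float64(-0.35), np.float64(0.3)), (np.float64(0.022), np.float64(-0.29), np.float64(0.1)), (np.float64(0.024), np.float64(-0.41), np.float64(0.2)), (np.float64(0.026), np.float64(-0.39), np.float64(0.1)), (np.float64(0.026), np.float64(-0.33
[... 571 characters left out ...]
 (np.float64(0.006), np.float64(-0.35), np.float64(0.1)), (np.float64(0.008), np.float64(-0.34), np.float64(0.3)), (np.float64(0.012), np.float64(-0.37), np.float64(0.1))]
side3 green 7 mean ang -0.3657142857142857 [(np.float64(-0.034), np.float64(-0.35), np.float64(0.1)), (np.float64(-0.026), np.float64(-0.33), np.float64(0.1)), (np.float64(0.018), np.float64(-0.37), np.float64(0.1)), (np.float64(0.024), np.float64(-0.43), np.float64(0.1)), (np.float64(0.026), np.float64(-0.34), np.float64(0.1)), (np.float64(0.03), np.float64(-0.41), np.float64(0.1)), (np.float64(0.032), np.float64(-0.33), np.float64(0.0))]
side3 red 1 mean ang -0.39 [(np.float64(0.002), np.float64(-0.39), np.float64(0.1))]
```

The red pointer measures -0.348 and the green band's centre -0.344 in the same image, so the pointer is centred. Next I'll carry the shut fingers over to the paddle.

send_rows(
  increments="26.4 -24.4 3 0 0 30.6 1; 26.4 -24.4 3 0 0 30.6 1; 26.4 -24.4 3 0 0 30.6 1; 26.4 -24.4 3 0 0 30.6 1; 26.4 -24.4 3 0 0 30.6 1",
)

```text
time: 6.1
ee_pos: [0.4396, 0.0639, 0.2453]
tool_rot: [[0.986, -0.165, 0.0], [-0.165, -0.986, -0.0], [0.0, 0.0, -1.0]]
wrist_force: [1.1, -0.0, -0.1]
finger_gap: -0.001
gripper_force: 0.0
```

```bash
python3 -c "
from h import *
go(.5016,.1976,.12,-.159)"
```

```text
t 6.1 p [0.4396 0.0639 0.2453] F [ 1.1 -0.  -0.1] gap -0.0
cm [  3.91 -14.21  12.53] deg [ 0.03 -0.01 -0.37]
```

send_rows(
  increments="3.9 -14.2 3 0 0 -0.4 1; 3.9 -14.2 3 0 0 -0.4 1; 3.9 -14.2 3 0 0 -0.4 1; 3.9 -14.2 5 0 0 -0.4 1; 3.9 -14.2 10 0 0 -0.4 1",
)

```text
time: 6.6
ee_pos: [0.5035, 0.1996, 0.1469]
tool_rot: [[0.989, -0.15, 0.006], [-0.15, -0.989, 0.003], [0.006, -0.003, -1.0]]
wrist_force: [1.5, 0.5, -1.2]
finger_gap: -0.003
gripper_force: 0.0
```

send_rows(
  increments="0 0 2.4 0 0 0 1; 0 0 3 0 0 0 1; 0 0 3 0 0 0 1; 0 0 3 0 0 0 1",
)

```text
time: 7.0
ee_pos: [0.5004, 0.1969, 0.1167]
tool_rot: [[0.988, -0.153, 0.002], [-0.153, -0.988, 0.001], [0.001, -0.001, -1.0]]
wrist_force: [0.1, 0.5, -0.9]
finger_gap: -0.001
gripper_force: 0.0
```

```bash
python3 -c "
from h import *
go(.5016,.1976,.07,-.159)"
```

```text
t 7.0 p [0.5004 0.1969 0.1167] F [ 0.1  0.5 -0.9] gap -0.0
cm [ 0.1  -0.08  4.67] deg [-0.05 -0.08  0.33]
```

send_rows(
  increments="0.1 -0.1 1.5 0 0 0 1; 0.1 -0.1 3 0 0 0 1; 0.1 -0.1 4.5 0 0 0 1; 0.1 -0.1 4.7 0 0 0 1; 0.1 -0.1 4.7 0 0 0 1",
)

```text
time: 7.5
ee_pos: [0.501, 0.1977, 0.0698]
tool_rot: [[0.988, -0.152, 0.001], [-0.152, -0.988, 0.001], [0.001, -0.001, -1.0]]
wrist_force: [0.5, 0.3, 0.2]
finger_gap: -0.003
gripper_force: 0.0
```

send_rows(
  increments="0 0 0.2 0 0 0 1; 0 0 0.4 0 0 0 1; 0 0 0.6 0 0 0 1; 0 0 0.8 0 0 0 1; 0 0 0.8 0 0 0 1",
)

```text
time: 8.0
ee_pos: [0.5, 0.1974, 0.0605]
tool_rot: [[0.988, -0.152, -0.0], [-0.152, -0.988, -0.0], [-0.0, 0.0, -1.0]]
wrist_force: [0.2, 0.6, 0.4]
finger_gap: 0.002
gripper_force: 0.0
```

```bash
python3 -c "
from h import *
go(.5016,.1976,.052,-.159)"
```

```text
t 8.0 p [0.5    0.1974 0.0605] F [0.2 0.6 0.4] gap 0.0
cm [ 0.15 -0.04  0.85] deg [0.01 0.02 0.35]
```

send_rows(
  increments="0.1 0 0.15 0 0 0 1; 0.1 0 0.25 0 0 0 1; 0.1 0 0.25 0 0 0 1; 0.1 0 0.25 0 0 0 1",
)

```text
time: 8.4
ee_pos: [0.5011, 0.1973, 0.0582]
tool_rot: [[0.988, -0.152, -0.0], [-0.152, -0.988, -0.0], [-0.0, 0.0, -1.0]]
wrist_force: [0.5, 0.1, -0.2]
finger_gap: -0.005
gripper_force: 0.0
```

send_rows(
  increments="0 0 0.1 0 0 0 1; 0 0 0.2 0 0 0 1; 0 0 0.2 0 0 0 1; 0 0 0.2 0 0 0 1",
)

```text
time: 8.8
ee_pos: [0.5011, 0.1973, 0.0562]
tool_rot: [[0.988, -0.152, -0.0], [-0.152, -0.988, -0.0], [-0.0, 0.0, -1.0]]
wrist_force: [-0.0, -0.5, 0.4]
finger_gap: 0.002
gripper_force: 0.0
```

There's still no contact 7 mm below the expected pad height, so I'll look before going on.

```bash
python3 -c "
from h import *
s=snap('side','side4');t=snap('top','top4')
o=robot.observe();print(proj(s,o['ee_pos']),proj(t,o['ee_pos']),o['wrist_force'],o['wrist_torque'])
i=s['pixels'][210:310,200:300];j=t['pixels'][140:240,170:270]
a=cv2.resize(i,(400,400),interpolation=3);b=cv2.resize(j,(400,400),interpolation=3)
cv2.imwrite('pics/both4.png',np.hstack([a,b])[:,:,::-1])
"
```

```text
[[272.97018886 270.95188231]] [[207.28617582 211.86835138]] [-0.17356629  0.01356111  0.41217603] [-0.00481277  0.04199658  0.04695948]
```

View pics/both4.png

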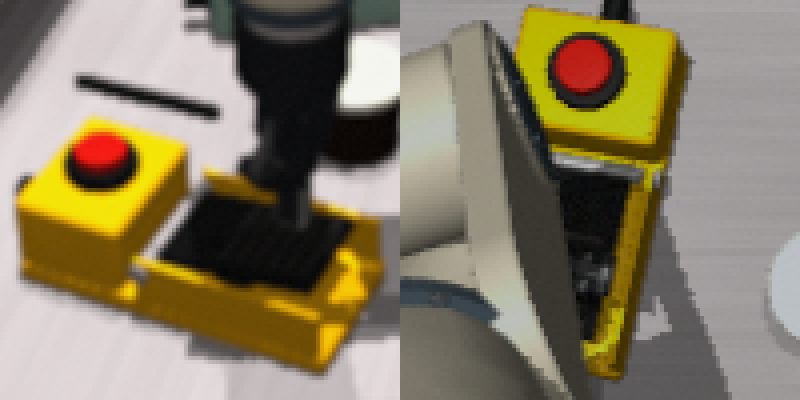

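The fingertips are over the pad at side-crop (297,228) and the paddle is still up with no force on it. The tip ends about 4 px above the projected TCP, so I'll go by force in small steps.

send_rows(
  increments="0 0 0.1 0 0 0 1; 0 0 0.2 0 0 0 1; 0 0 0.2 0 0 0 1",
)

```text
time: 9.2
ee_pos: [0.501, 0.1973, 0.054]
tool_rot: [[0.988, -0.152, -0.0], [-0.152, -0.988, -0.0], [-0.0, 0.0, -1.0]]
wrist_force: [0.3, -0.5, 0.6]
finger_gap: -0.003
gripper_force: 0.0
```

send_rows(
  increments="0 0 0.1 0 0 0 1; 0 0 0.2 0 0 0 1; 0 0 0.2 0 0 0 1",
)

```text
time: 9.5
ee_pos: [0.5011, 0.1973, 0.052]
tool_rot: [[0.988, -0.152, -0.0], [-0.152, -0.988, -0.0], [-0.0, 0.0, -1.0]]
wrist_force: [-0.1, 0.0, 0.5]
finger_gap: -0.0
gripper_force: 0.0
```

```bash
python3 -c "
from h import *
s=snap('side','side5');o=robot.observe();print(o['ee_pos'],o['wrist_force'],(proj(s,o['ee_pos'])-[235,240])*8)
f=lambda p:cv2.resize(np.clip(p[240:300,235:285].astype(float)*2.2,0,255).astype(np.uint8),(400,480),interpolation=3)
cv2.imwrite('pics/cmp5.png',np.hstack([f(np.load('side0.npz')['pixels']),f(s['pixels'])])[:,:,::-1])
"
```

```text
[0.50111202 0.19730061 0.0520938 ] [-1.5192582  -0.74032479 -0.11756663] [[304.05829532 256.37950523]]
```

View pics/cmp5.png

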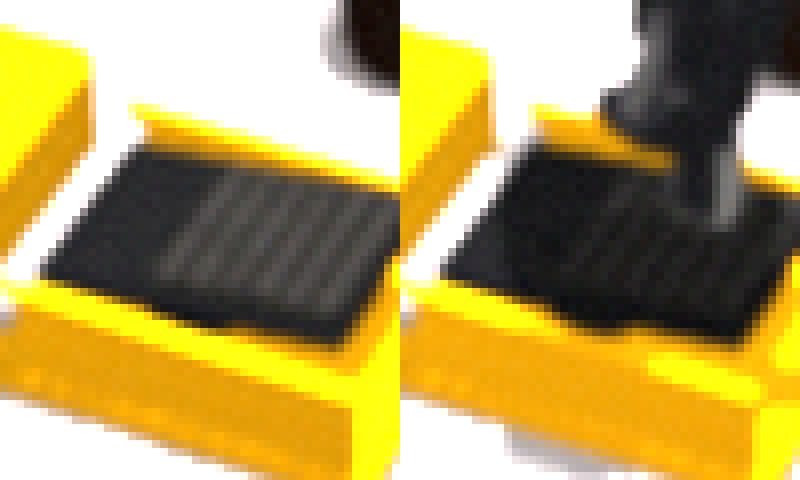

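The paddle hasn't moved. The tip at right-panel (715,225) sits about 4 px, or 12 mm, above the projected TCP, so contact should come about 2–3 mm lower. I'll continue in 1–2 mm steps by force.

send_rows(
  increments="0 0 0.1 0 0 0 1; 0 0 0.2 0 0 0 1; 0 0 0.2 0 0 0 1",
)

```text
time: 9.85
ee_pos: [0.5011, 0.1973, 0.05]
tool_rot: [[0.988, -0.152, -0.0], [-0.152, -0.988, -0.0], [-0.0, 0.0, -1.0]]
wrist_force: [-0.6, 0.6, -0.5]
finger_gap: -0.003
gripper_force: 0.0
```

send_rows(
  increments="0 0 0.1 0 0 0 1; 0 0 0.1 0 0 0 1; 0 0 0.1 0 0 0 1",
)

```text
time: 10.15
ee_pos: [0.5011, 0.1973, 0.0491]
tool_rot: [[0.988, -0.152, -0.0], [-0.152, -0.988, -0.0], [-0.0, 0.0, -1.0]]
wrist_force: [0.4, 0.1, -0.9]
finger_gap: -0.0
gripper_force: 0.0
```

send_rows(
  increments="0 0 0.1 0 0 0 1; 0 0 0.1 0 0 0 1; 0 0 0.1 0 0 0 1",
)

```text
time: 10.45
ee_pos: [0.5012, 0.1973, 0.0482]
tool_rot: [[0.988, -0.152, -0.0], [-0.152, -0.988, 0.0], [-0.0, -0.0, -1.0]]
wrist_force: [0.1, -0.9, 0.7]
finger_gap: -0.002
gripper_force: 0.0
```

send_rows(
  increments="0 0 0.1 0 0 0 1; 0 0 0.1 0 0 0 1; 0 0 0.1 0 0 0 1",
)

```text
time: 10.75
ee_pos: [0.5011, 0.1973, 0.0471]
tool_rot: [[0.988, -0.152, -0.0], [-0.152, -0.988, 0.0], [-0.0, 0.0, -1.0]]
wrist_force: [-0.4, 0.6, 0.2]
finger_gap: 0.001
gripper_force: 0.0
```

send_rows(
  increments="0 0 0.1 0 0 0 1; 0 0 0.1 0 0 0 1; 0 0 0.1 0 0 0 1",
)

```text
time: 11.05
ee_pos: [0.5012, 0.1973, 0.0461]
tool_rot: [[0.988, -0.152, -0.0], [-0.152, -0.988, -0.0], [-0.0, 0.0, -1.0]]
wrist_force: [-0.0, -0.5, 0.2]
finger_gap: -0.0
gripper_force: 0.0
```

send_rows(
  increments="0 0 0.1 0 0 0 1; 0 0 0.1 0 0 0 1; 0 0 0.1 0 0 0 1",
)

```text
time: 11.35
ee_pos: [0.5011, 0.1973, 0.0451]
tool_rot: [[0.988, -0.152, -0.0], [-0.152, -0.988, -0.0], [-0.0, 0.0, -1.0]]
wrist_force: [0.7, 1.0, 0.6]
finger_gap: -0.0
gripper_force: 0.0
```

send_rows(
  increments="0 0 0.1 0 0 0 1; 0 0 0.1 0 0 0 1; 0 0 0.1 0 0 0 1",
)

```text
time: 11.65
ee_pos: [0.5011, 0.1973, 0.0441]
tool_rot: [[0.988, -0.152, -0.0], [-0.152, -0.988, -0.0], [-0.0, 0.0, -1.0]]
wrist_force: [0.3, 0.1, -0.2]
finger_gap: -0.0
gripper_force: 0.0
```

send_rows(
  increments="0 0 0.1 0 0 0 1; 0 0 0.1 0 0 0 1; 0 0 0.1 0 0 0 1",
)

```text
time: 11.95
ee_pos: [0.5011, 0.1973, 0.0431]
tool_rot: [[0.988, -0.152, -0.0], [-0.152, -0.988, -0.0], [-0.0, 0.0, -1.0]]
wrist_force: [0.1, -0.2, 0.8]
finger_gap: 0.003
gripper_force: 0.0
```

```bash
python3 -c "
from h import *
s=snap('side','side6');a=np.load('side5.npz')['pixels'].astype(int).sum(2);b=s['pixels'].astype(int).sum(2)
print(robot.observe()['ee_pos'],proj(s,robot.observe()['ee_pos']))
print('tip'); print(a[258:274,272:279]);print(b[258:274,272:279])
d=abs(a-b);print((d[240:300,235:290]>40).astype(int).nonzero())
print('edge');
for c in(262,268,274,278): print(a[274:292,c],b[274:292,c])
"
```

```text
[0.50115854 0.19731432 0.0431614 ] [[273.02222165 274.44286139]]
tip
[[ 40  40  69  94 121 284 524]
 [ 35  50  89 134 150 251 451]
 [ 35  52  96 151 161 199 324]
 [ 37  54  97 155 169 173 218]
 [ 46  49  99 160 170 156 161]
 [ 42  49  98 158 166 140 116]
 [ 40  47 102 161 166 130  85]
 [ 44  51 104 162 161 113  71]
 [ 60  69 115 162 152  97  59]
 [ 68  85 123 142 117  66  47]
 [ 66  75  97 104  83  55  44]
 [ 53  54  52  52  50  47  42]
 [ 49  36  42  46  46  45  40]
 [ 44  37  46  49  39  37  43]
 [ 36  34  45  47  42  37  46]
 [ 35  44  45  42  34  41  46]]
[[ 39  41  37  40  93 273 506]
 [ 38  42  43  44  89 254 455]
 [ 39  39  49  69  93 184 321]
 [ 38  47  79 116 124 161 213]
 [ 38  48  95 147 153 143 155]
 [ 37  49  95 153 152 126 113]
 [ 43  50  99 156 161 130  96]
 [ 35  50 103 162 169 135  98]
 [ 46  53 103 159 168 140 101]
 [ 44  52 101 163 169 126  83]
 [ 50  64 119 171 161 112  61]
 [ 73  90 140 176 152  94  45]
 [ 76  86 122 141 111  59  38]
 [ 46  47  71  74  63  43  31]
 [ 43  39  41  50  44  38  38]
 [ 36  47  47  42  37  41  52]]
(array([ 1,  2,  2,  2,  3,  3,  4,  
[... 1514 characters left out ...]
5, 54, 15, 54, 54, 53, 54,
       52, 53, 54, 46, 47, 12, 13, 12, 13, 54, 12, 11, 12, 11, 12, 15, 16]))
edge
[ 39  36  36  27  30  22  45 102 174 212 218 201 191 195 190 195 188 194] [ 35  41  37  24  29  28  43 102 171 214 218 201 194 193 195 194 191 187]
[ 47  41  46  37  30  24  31  83 164 214 276 365 356 253 191 195 191 194] [ 44  42  48  36  35  30  26  78 162 207 260 356 356 249 192 191 193 195]
[ 46  44  36  36  36  33  28  24  74 154 211 238 323 387 351 238 190 191] [ 44  41  33  39  35  34  26  23  73 156 209 237 318 389 352 237 197 196]
[ 54  48  36  31  24  34  51  87 138 187 212 224 228 297 377 363 260 197] [ 48  49  40  38  30  31  50  85 139 187 216 219 226 293 377 367 255 197]
```

send_rows(
  increments="0 0 0.1 0 0 0 1; 0 0 0.1 0 0 0 1; 0 0 0.1 0 0 0 1",
)

```text
time: 12.3
ee_pos: [0.5011, 0.1973, 0.0422]
tool_rot: [[0.988, -0.152, -0.0], [-0.152, -0.988, -0.0], [-0.0, 0.0, -1.0]]
wrist_force: [-0.8, -0.6, 0.8]
finger_gap: -0.002
gripper_force: 0.0
```

send_rows(
  increments="0 0 0.1 0 0 0 1; 0 0 0.1 0 0 0 1; 0 0 0.1 0 0 0 1",
)

```text
time: 12.6
ee_pos: [0.5011, 0.1973, 0.0412]
tool_rot: [[0.988, -0.152, -0.0], [-0.152, -0.988, -0.0], [-0.0, 0.0, -1.0]]
wrist_force: [-1.0, -0.3, 0.3]
finger_gap: 0.0
gripper_force: 0.0
```

send_rows(
  increments="0 0 0.1 0 0 0 1; 0 0 0.1 0 0 0 1; 0 0 0.1 0 0 0 1",
)

```text
time: 12.9
ee_pos: [0.5013, 0.1974, 0.0403]
tool_rot: [[0.988, -0.152, 0.0], [-0.152, -0.988, 0.0], [0.0, -0.0, -1.0]]
wrist_force: [0.1, -0.1, 1.7]
finger_gap: 0.001
gripper_force: 0.6
```

send_rows(
  increments="0 0 0.1 0 0 0 1; 0 0 0.1 0 0 0 1; 0 0 0.1 0 0 0 1",
)

```text
time: 13.2
ee_pos: [0.5011, 0.1974, 0.0393]
tool_rot: [[0.988, -0.152, -0.0], [-0.152, -0.988, 0.0], [-0.0, -0.0, -1.0]]
wrist_force: [-1.1, 1.0, 3.1]
finger_gap: 0.003
gripper_force: 1.8
```

Contact came at z≈0.0405, so mid travel should be at about 0.0295 with roughly 7 N. I'll press on, watching the force.

send_rows(
  increments="0 0 0.1 0 0 0 1; 0 0 0.2 0 0 0 1; 0 0 0.3 0 0 0 1; 0 0 0.3 0 0 0 1",
)

```text
time: 13.6
ee_pos: [0.5008, 0.1973, 0.036]
tool_rot: [[0.988, -0.152, -0.001], [-0.152, -0.988, -0.0], [-0.001, 0.0, -1.0]]
wrist_force: [-2.7, 1.5, 4.4]
finger_gap: 0.003
gripper_force: 2.2
```

send_rows(
  increments="0 0 0.1 0 0 0 1; 0 0 0.2 0 0 0 1; 0 0 0.3 0 0 0 1; 0 0 0.3 0 0 0 1",
)

```text
time: 14.0
ee_pos: [0.5008, 0.1973, 0.033]
tool_rot: [[0.988, -0.152, -0.001], [-0.152, -0.988, -0.0], [-0.001, 0.0, -1.0]]
wrist_force: [-3.5, 1.6, 6.2]
finger_gap: 0.0
gripper_force: 2.6
```

```bash
python3 -c "
from h import *
F=[]
for i in range(6):
    s=robot.get_image('side');o=robot.observe();F.append(o['wrist_force'][2])
print(o['ee_pos'],np.round(F,1),np.mean(F),o['time'])
"
```

```text
[0.50087187 0.19730732 0.03314864] [5.8 5.4 5.1 5.5 4.6 5.5] 5.326367855631033 14.3
```

send_rows(
  increments="0 0 0.1 0 0 0 1; 0 0 0.2 0 0 0 1; 0 0 0.3 0 0 0 1; 0 0 0.4 0 0 0 1; 0 0 0.4 0 0 0 1",
)

```text
time: 14.8
ee_pos: [0.5005, 0.1973, 0.029]
tool_rot: [[0.988, -0.152, -0.001], [-0.152, -0.988, -0.0], [-0.001, 0.0, -1.0]]
wrist_force: [-5.0, 2.0, 6.9]
finger_gap: -0.001
gripper_force: 3.2
```

```bash
python3 -c "
from h import *
F=[]
for i in range(10):
    s=robot.get_image('side');o=robot.observe();F.append(o['wrist_force'][2])
print(o['ee_pos'],np.mean(F),o['time'])
s=snap('side','side7');t=snap('top','top7')
f=lambda p:cv2.resize(np.clip(p[240:300,235:285].astype(float)*2.2,0,255).astype(np.uint8),(350,420),interpolation=3)
j=cv2.resize(t['pixels'][140:220,300:380],(420,420),interpolation=3)
cv2.imwrite('pics/fin.png',np.hstack([f(s['pixels']),j])[:,:,::-1])
"
```

```text
[0.50051522 0.19732951 0.02913765] 6.477707229368782 15.3
```

View pics/fin.png

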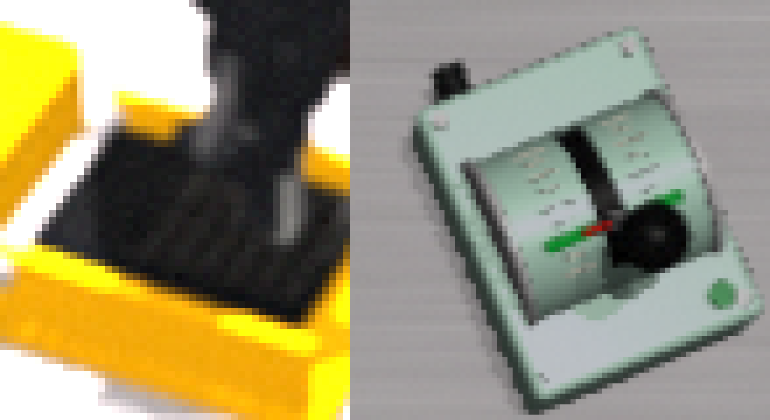

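The paddle now looks level with its cheeks, at 6.5 N and about 10.5 mm below contact, which puts it near 0.115 rad. The red pointer at (595,230) still lies on the green line, so I'll hand in.

```bash
python3 -c "
from h import *
print(robot.finish_job())"
```

```text
the job is handed in; nothing more can be done
None
```

I handed the job in with the speed lever's red pointer on the green creep band and the fingertips holding the paddle at about 0.115 rad with 6.5 N, both estimated from camera and force readings; no verdict came back.

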